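# Load the insert feeder with notepads

### The arm

A 6-joint arm with a two-finger parallel gripper is mounted at the origin on the work surface. World frame = base frame: x ahead of the robot, y to its left, z up, the work surface at z = 0. Lengths are in m, angles in degrees, forces in N, time in s.
With the tool pointing down it reaches from about 0.2 to 0.875 m from the base axis. Payload 3.4 kg.
Tool frame: the origin (TCP) lies between the finger pads; the fingertips stand 22 mm ahead of it and the grasp point (between the pads) lies 3 mm ahead of it; z points along the fingers, y is the line along which they close (so a half turn about z gives the same grasp; the last joint's range is limited). The gripper opens to 94 mm and grips with 3 to 60 N. Pads are 16 mm wide; open, the fingers measure 119 mm over their backs; the gripper's body (75 mm by 177 mm) begins 78 mm behind the grasp point.
Start: joints at [-80.959, 15.808, 86.224, -0, 77.962, -6.933], TCP at [0.158, -0.553, 0.227] pointing down, gripper open.
Joint ranges: [-165.64, 165.64], [-43.16, 119.46], [12.63, 154.43], [-67.54, 247.53], [6.08, 155.33], [-154.97, 154.97]. Speed limits (degrees/s): [147.25, 147.25, 180, 180, 180, 180].

### API

Orientations are given as a 3x3 rotation matrix whose columns are the frame's x, y, z axes.
In Python, from workcell import robot gives the robot as it stands. The module is installed in compiled form; this text tells all that it offers.
- The arm moves only by the tool move_arm, never from a script. Its arguments are lists of equal length, an entry for each row: "claw": the closure, from 0 (fully open) to 1 (shut); "travel": the shift along the tool's x, y, z in cm, a list of three; "rotation": the turn, a rotation vector about the tool's x, y, z in rad, a list of three. A call has 1 to 10 rows; each row is the pose to reach, as a shift and turn from the pose commanded when the call began, along the tool's axes at that moment; what a row does not reach only later rows make up. A row lasts 1/8 s, in which the tool goes at most 62.5 mm and 10.7 degrees, less where a joint would pass 70% of its speed; a pose out of reach is approached as far as the arm can. A call with a gripper value outside its range is refused whole. The fingers move at their own pace and stop on an object; the grip force is fixed at half the most. Time passes only in rows, so rows that repeat a pose let the fingers close. It gives the time, the measured TCP pose, the force, the opening and the grip force at its end, in the units of the state.
- robot.read_state(): the state, without advancing time (a new reading comes with each control period).
- robot.capture(name): name is "scene" or "top"; returns a dict with "frame" (400x640x3 uint8, blue, green, red), "z_map" (400x640 float32, m along the optical axis (not along the pixel's ray), 0 where there is no reading), "K" (3x3 intrinsics, pixels), "k1" (the pictures are not rectified: a ray, as slopes to the right and down, at radius r is drawn at 1 + k1 r^2 times it, then the intrinsics apply), "R" (3x3) and "t" (3): a world point X has camera coordinates R X + t. Camera axes: x right, y down, z forward; pixel columns grow to the right and rows downward; lengths in m; the calibration is good to about 2 mm. A picture is of the moment at which its call begins.
- robot.sign_off(): hands the job in; it is judged then, once.
Trained networks look in a picture, given as the dict that the camera call returned (one of the last four; its "shot" number tells which), for a name from the list of things; names that differ only in an ending like _2 or _b are one class to them, and where a whole thing is asked for, a point or a joint stands for the part that bears it (a point fixed in the world has none). Each returns a list of dicts, best first, with "score" (0 to 1); they miss things now and then, are a little off and sometimes report something else, mostly with a low value. They report only what shows in the picture. A call takes as long as a camera call.
- robot.boxes_of(picture, name): "position" ([x, y, z] in m, in the coordinates of the camera as it stood for that picture, good to about 4 mm: the middle of the surface that is visible of it).
The state is a dict: "t": time; "joint_positions": joint angles; "joint_velocities": joint speeds; "effort": joint torques, N m; "eef_pos": TCP position; "orientation": TCP orientation; "force": force on the tool from outside, world axes, zero at the start; "ft_torque": the same for the moment, N m; "finger_gap": opening from 0.0 (shut) to 1.0 (fully open); "finger_force": force on a finger pad.
Only numpy, scipy, OpenCV 4.12 (cv2) and the standard library are available. Lean on these libraries where they do the work, as an engineer would, in place of code of your own. Each camera call takes 0.05 s, during which the arm holds its last target. There are 200 camera calls.

### The job

Set up this feeder of the mailing line: pull its end-guide knob all the way out, press the separator block flush into the pocket in the feeder's deck, and then stack every notepad lying about on top of it in one square, straight pile between the guide and the back stop, the pads' length running along the deck and the pile centred across it. With the whole pile in place push the knob fully home again, and leave the pile square and the tape, spool and bottle where they stand.

Things in the scene. Friction and masses are not known exactly. Their poses are not given: they have to be found in the camera images.
- feeder: Feeder: fixed aluminium deck on the table, 225 mm long (its x, -130 to +95), 100 mm wide (its y), top 30 mm above the table. Origin on the table under the centre of pocket and pile; x points from the knob to the back stop, z up. Its long sides are open. A small bracket at x = -127 (40 mm wide, top 66 mm above the table) carries the guide's rod.
- tray (a point): Point on the deck's top at the centre of the place for the pile, over the middle of the pocket, 30 mm above the table; axes as the feeder's. The guide's inner face (when home) and the back stop's are 75 mm from it, at -x and +x.
- stop (a point): Top centre of the back stop's inner face: fixed dark upright plate, 70 mm wide (y), 10 mm thick, top 90 mm above the table, inner face at feeder x = +75 mm. Axes as the feeder's.
- pocket (a point): Centre of the floor of the pocket, a rectangular recess sunk 16 mm into the deck, 64 mm long (feeder x) by 44 mm wide (feeder y), open at the top; floor 14 mm above the table; axes as the feeder's.
- guide (a joint): Position of the sliding end guide with its knob, m: 0 fully home (towards the back stop), 0.040 fully out (along feeder -x). A sprung over-centre detent lies at 0.020: it takes about 4 to 8 N to get past, then it snaps on towards that end. It stays at either end. Going home it shoves along pads in its way.
- guide_top (a point): Top centre of the end guide's inner face: dark upright plate, 60 mm wide (y), 8 mm thick, top 88 mm above the table; inner face at feeder x = -75 mm when home, -115 mm when out. Moves with the knob. Axes as the feeder's.
- knob (a point): Centre of the black pull knob: a cylinder 30 mm across and 30 mm long, lying along feeder x, 52 mm above the table, 75 mm in front of the guide's inner face (feeder x = -150 mm when home, -190 mm when out), beyond the deck's near edge. Moves with the guide; can be pinched from above across feeder y. Axes as the feeder's.
- block: Separator block, loose: a grey plastic brick 60 mm (x) by 40 mm (y) by 16 mm high with three dark rubber strips on top, 60 g. Origin at the centre of its underside. It fits the pocket (2 mm clearance all round), either way round, its top then level with the deck.
- pad1: Notepad, loose and rigid: white paper block on a brown board back, with a grey bound edge at one short end, 140 mm (x) by 66 mm (y) by 14 mm thick, about 100 g. Origin at the centre of its underside. All alike; either way round and either face up will do; three to five are present (None if absent).
- pad2: Notepad, loose and rigid: white paper block on a brown board back, with a grey bound edge at one short end, 140 mm (x) by 66 mm (y) by 14 mm thick, about 100 g. Origin at the centre of its underside. All alike; either way round and either face up will do; three to five are present (None if absent).
- pad3: Notepad, loose and rigid: white paper block on a brown board back, with a grey bound edge at one short end, 140 mm (x) by 66 mm (y) by 14 mm thick, about 100 g. Origin at the centre of its underside. All alike; either way round and either face up will do; three to five are present (None if absent).
- pad4: Notepad, loose and rigid: white paper block on a brown board back, with a grey bound edge at one short end, 140 mm (x) by 66 mm (y) by 14 mm thick, about 100 g. Origin at the centre of its underside. All alike; either way round and either face up will do; three to five are present (None if absent).
- pad5: Notepad, loose and rigid: white paper block on a brown board back, with a grey bound edge at one short end, 140 mm (x) by 66 mm (y) by 14 mm thick, about 100 g. Origin at the centre of its underside. All alike; either way round and either face up will do; three to five are present (None if absent).
- tape: Bystander: roll of paper tape lying flat, 100 mm across, 25 mm high; leave alone. Origin at the centre of its underside.
- spool: Bystander: green wire spool standing on its flange, 64 mm across, 45 mm high; leave alone. Origin at the centre of its underside.
- bottle: Bystander: white plastic bottle with black cap, 60 mm across, 150 mm high; leave alone. Origin at the centre of its underside.

How it is judged (in metres and radians):
On the way, in this order (a step that is already met when the one before it is completed fails the run):
1. the knob is fully out and the separator block sits flush in the pocket (value of joint guide above 0.036 m and z of block in the frame of pocket between -0.003 and 0.002 m and horizontal distance between block and pocket below 0.004 m and angle between the x axis of block and the x axis of pocket, either way round below 0.09 rad and angle between block's own z axis and vertical below 0.05 rad), for 0.2 s.
2. every notepad lies in the pile on the deck, with the knob still out (value of joint guide above 0.03 m and x of pad1 in the frame of tray between -0.03 and 0.03 m and y of pad1 in the frame of tray between -0.007 and 0.007 m and z of pad1 in the frame of tray between -0.004 and 0.075 m and angle between the x axis of each of pad1, pad2, pad3, pad4, pad5 and the x axis of tray, either way round below 0.1 rad and angle between the z axis of each of pad1, pad2, pad3, pad4, pad5 and the z axis of tray, either way round below 0.05 rad and linear speed of each of pad1, pad2, pad3, pad4, pad5 below 0.02 m/s and x of pad2 in the frame of tray between -0.03 and 0.03 m and y of pad2 in the frame of tray between -0.007 and 0.007 m and z of pad2 in the frame of tray between -0.004 and 0.075 m and x of pad3 in the frame of tray between -0.03 and 0.03 m and y of pad3 in the frame of tray between -0.007 and 0.007 m and z of pad3 in the frame of tray between -0.004 and 0.075 m and x of pad4 in the frame of tray between -0.03 and 0.03 m and y of pad4 in the frame of tray between -0.007 and 0.007 m and z of pad4 in the frame of tray between -0.004 and 0.075 m and x of pad5 in the frame of tray between -0.03 and 0.03 m and y of pad5 in the frame of tray between -0.007 and 0.007 m and z of pad5 in the frame of tray between -0.004 and 0.075 m), for 0.2 s.
3. the knob is pushed fully home (value of joint guide below 0.004 m), for 0.2 s.
At the end, for the whole second after the job is handed in: The guide is home (within 4 mm), the separator block lies flush in the pocket (within 2 mm in height, 4 mm sideways), and every notepad lies flat and at rest in one pile on the deck, each within 9 mm lengthwise and 6 mm sideways of the pile's place and within 0.09 rad of the deck's length (value of joint guide below 0.004 m and z of block in the frame of pocket between -0.003 and 0.002 m and horizontal distance between block and pocket below 0.004 m and angle between the x axis of block and the x axis of pocket, either way round below 0.09 rad and angle between block's own z axis and vertical below 0.05 rad and x of pad1 in the frame of tray between -0.009 and 0.009 m and y of pad1 in the frame of tray between -0.006 and 0.006 m and z of pad1 in the frame of tray between -0.004 and 0.075 m and angle between the x axis of each of pad1, pad2, pad3, pad4, pad5 and the x axis of tray, either way round below 0.09 rad and angle between the z axis of each of pad1, pad2, pad3, pad4, pad5 and the z axis of tray, either way round below 0.05 rad and linear speed of each of pad1, pad2, pad3, pad4, pad5 below 0.02 m/s and x of pad2 in the frame of tray between -0.009 and 0.009 m and y of pad2 in the frame of tray between -0.006 and 0.006 m and z of pad2 in the frame of tray between -0.004 and 0.075 m and x of pad3 in the frame of tray between -0.009 and 0.009 m and y of pad3 in the frame of tray between -0.006 and 0.006 m and z of pad3 in the frame of tray between -0.004 and 0.075 m and x of pad4 in the frame of tray between -0.009 and 0.009 m and y of pad4 in the frame of tray between -0.006 and 0.006 m and z of pad4 in the frame of tray between -0.004 and 0.075 m and x of pad5 in the frame of tray between -0.009 and 0.009 m and y of pad5 in the frame of tray between -0.006 and 0.006 m and z of pad5 in the frame of tray between -0.004 and 0.075 m); the robot touches nothing.
It fails at once if tape, spool or bottle pushed more than 30 mm or knocked over (distance of any of tape, spool, bottle from where it was at the start of the episode above 0.03 m or angle between any of tape, spool, bottle's own z axis and vertical above 0.5 rad).
Of pad1, pad2, pad3, pad4, pad5 only 3 to 5 are there at a start; the rules pass over those that are not, and their reading is None.
At some moment in a run one of pad1, pad2, pad3, pad4, pad5 may be knocked a few centimetres aside while the robot is not near it.
Once in a run the grip may slacken for a moment while it holds something.
It also fails if it takes over 210 s, if anything falls off the work surface, if the arm or the gripper's body presses on something with over 40 N, if the wrist force passes 120 N, or if a joint passes its speed limit or range.

## Working session

There is one attempt and no reset: what is moved stays moved. The work goes in short steps, Python scripts to look and compute and a tool call to move; the robot and the scene stay as the last step left them, time stands still between calls to the robot, and variables do not carry over. Pictures are saved under pics/ and viewed, at most 14 in all, crops included, and the job is handed in when it is done.

Besides the shell and the picture viewer there is one more tool, called after "Call:" as a command line: name --argument value ..., lists and objects as JSON in quotes. move_arm: Moves the arm, as the interface text tells. Its arguments: {"type":"object","properties":{"claw":{"type":"array","items":{"type":"number"}},"travel":{"type":"array","items":{"type":"array","items":{"type":"number"}}},"rotation":{"type":"array","items":{"type":"array","items":{"type":"number"}}}},"required":["claw","travel","rotation"]}

```bash
mkdir -p pics; cat > h.py <<'E'
import numpy as np, cv2
from workcell import robot
def world(p,X): return np.array(p["R"]).T@(np.array(X)-np.array(p["t"]))
def cloud(p):
    K=np.array(p["K"]);h,w=p["z_map"].shape
    u,v=np.meshgrid(np.arange(w),np.arange(h))
    k=p["k1"]
    xd=(u-K[0,2])/K[0,0];yd=(v-K[1,2])/K[1,1]
    x,y=xd.copy(),yd.copy()
    for _ in range(8):
        s=1+k*(x*x+y*y);x=xd/s;y=yd/s
    z=p["z_map"];C=np.stack([x*z,y*z,z],-1)-np.array(p["t"])
    return C@np.array(p["R"])
def pix(p,X):
    c=np.array(p["R"])@np.array(X)+np.array(p["t"]);x,y=c[:2]/c[2];s=1+p["k1"]*(x*x+y*y)
    K=np.array(p["K"]);return K[0,0]*x*s+K[0,2],K[1,1]*y*s+K[1,2]
E
python3 - <<'E'
from h import *
for n in("scene","top"):
    p=robot.capture(n);cv2.imwrite(f"pics/{n}0.png",p["frame"])
    print(n,np.array(p["R"]).round(3).tolist(),np.array(p["t"]).round(3),p["K"],p["k1"])
    for k in("feeder","knob","guide_top","block","pad1","tape","spool","bottle"):
        print(k,[(round(d["score"],2),world(p,d["position"]).round(3).tolist()) for d in robot.boxes_of(p,k)])
s=robot.read_state();print(s["eef_pos"],s["orientation"],s["finger_gap"],s["force"],s["t"])
E
```

```text
scene [[0.089, 0.996, -0.007], [0.781, -0.074, -0.62], [-0.618, 0.05, -0.785]] [-0.056 -0.369  1.42 ] [[383.37423775   0.         322.46168988]
 [  0.         383.37423775 195.24359967]
 [  0.           0.           1.        ]] -0.028025546979870752
feeder [(0.16, [0.339, -0.357, 0.082])]
knob [(0.73, [0.544, -0.008, 0.063])]
guide_top [(0.92, [0.541, -0.011, 0.066])]
block [(0.69, [0.497, -0.388, 0.012]), (0.68, [0.541, -0.01, 0.066])]
pad1 [(0.91, [0.63, 0.228, 0.014]), (0.85, [0.464, 0.239, 0.012]), (0.76, [0.528, 0.387, 0.014]), (0.55, [0.47, -0.217, 0.017])]
tape [(0.77, [0.348, 0.382, 0.025]), (0.54, [0.525, 0.392, 0.016])]
spool [(0.96, [0.793, 0.028, 0.045]), (0.65, [0.469, -0.213, 0.015])]
bottle [(0.9, [0.34, -0.357, 0.08]), (0.39, [0.54, -0.016, 0.067])]
top [[0.003, -1.0, 0.002], [-0.996, -0.003, -0.086], [0.086, -0.001, -0.996]] [0.003 0.567 1.542] [[509.45309903   0.         316.03447113]
 [  0.         509.45309903 201.03267973]
 [  0.           0.           1.        ]] 0.00030011792524858145
feeder [(0.96, [0.589, -0.018, 0.029])]
knob [(0.49, [0.496, -0.014, 0.066])]
guide_top [(0.65, [0.496, -0.012, 0.064])]
block [(0.65, [0.488, -0.388, 0.017])]
pad1 [(0.93, [0.452, -0.215, 0.013]), (0.7, [0.618, 0.23, 0.013]), (0.67, [0.453, 0.239, 0.01]), (0.61, [0.511, 0.387, 0.015])]
tape [(0.67, [0.336, 0.382, 0.024])]
spool [(0.67, [0.776, 0.023, 0.042])]
bottle [(0.6, [0.322, -0.346, 0.097])]
[ 0.1582486  -0.55282428  0.22750285] [[ 9.61389496e-01  2.75191273e-01  1.99799503e-05]
 [ 2.75191273e-01 -9.61389490e-01 -1.08700095e-04]
 [-1.07048032e-05  1.10001437e-04 -9.99999994e-01]] 0.9990372792307621 [-0.4185796   0.71624776 -0.10717233] 0.9
```

View both.

View pics/scene0.png

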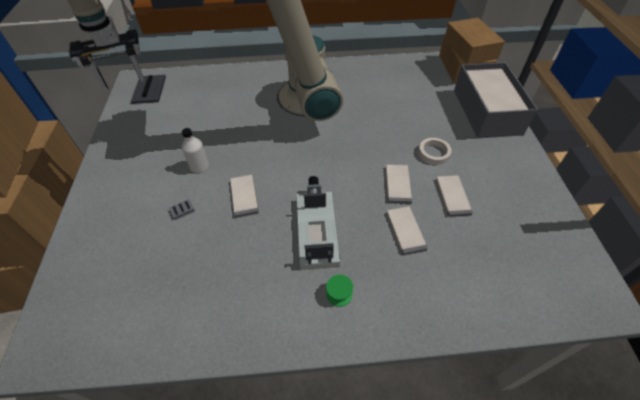

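View pics/top0.png

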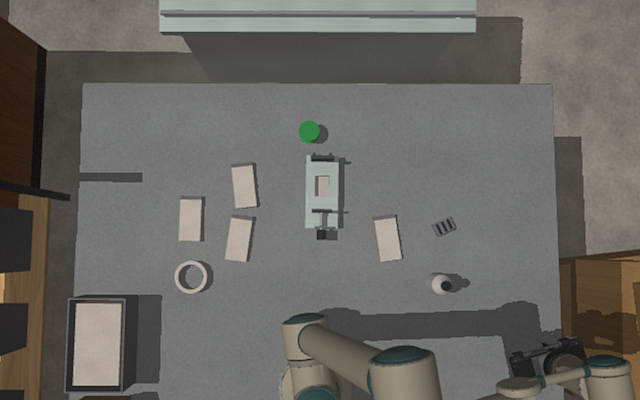

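```bash
cat >> h.py <<'E'
def rects(p,zlo,zhi,box=(0.25,0.9,-0.6,0.6),minpx=60):
    C=cloud(p);m=((C[...,2]>zlo)&(C[...,2]<zhi)&(p["z_map"]>0)&(C[...,0]>box[0])&(C[...,0]<box[1])&(C[...,1]>box[2])&(C[...,1]<box[3])).astype(np.uint8)
    n,L,st,_=cv2.connectedComponentsWithStats(m,connectivity=4);o=[]
    for i in range(1,n):
        if st[i,4]<minpx: continue
        P=C[L==i];(c,s,a)=cv2.minAreaRect((P[:,:2]*1000).astype(np.float32))
        if s[0]<s[1]: a+=90;s=s[::-1]
        a=(a+90)%180-90
        o.append((np.round(c,1).tolist(),np.round(P[:,:2].mean(0)*1000,1).tolist(),np.round(s,1).tolist(),round(a,1),round(float(np.median(P[:,2]))*1000,1),st[i].tolist()))
    return o
E
python3 - <<'E'
from h import *
for n in("top","scene"):
    p=robot.capture(n);C=cloud(p)
    m=(C[...,0]>.3)&(C[...,0]<.85)&(abs(C[...,1])<.5)&(abs(C[...,2])<.01);A=C[m];print(n,np.linalg.lstsq(np.c_[A[:,:2],np.ones(len(A))],A[:,2],rcond=None)[0].round(4))
    for r in rects(p,.007,.020):print(r)
    print("deck")
    for r in rects(p,.023,.035,(.4,.75,-.12,.12)):print(r)
    print("tops")
    for r in rects(p,.045,.10,(.4,.75,-.12,.12),15):print(r)
E
```

```text
top [-0.001   0.0005  0.0002]
([617.9, 228.8], [617.4, 228.2], [140.7, 69.3], 6.5, 13.3, [231, 162, 27, 47, 899])
([615.2, -14.2], [614.6, -13.7], [62.7, 43.7], -0.1, 13.7, [315, 176, 15, 21, 265])
([513.7, 391.8], [513.4, 391.8], [140.2, 67.6], -1.1, 13.4, [179, 196, 24, 46, 911])
([454.5, 242.5], [453.7, 240.8], [140.7, 69.6], -7.9, 13.8, [225, 214, 29, 49, 919])
([455.5, -216.6], [455.1, -216.3], [139.7, 67.8], 7.8, 13.4, [374, 214, 28, 48, 916])
([490.2, -391.3], [489.8, -390.2], [62.3, 39.6], -64.1, 15.2, [433, 218, 23, 19, 223])
deck
([596.0, -12.9], [590.7, -14.4], [223.7, 101.1], -0.1, 29.2, [305, 156, 34, 73, 1599])
tops
([698.2, -14.7], [692.5, -14.9], [68.9, 22.4], 89.3, 84.0, [311, 153, 24, 9, 154])
([493.8, -10.9], [493.9, -11.8], [87.6, 58.8], -3.5, 64.1, [312, 209, 21, 31, 255])
scene [ 0.0007  0.0009 -0.0002]
([316.5, 398.4], [310.5, 399.5], [75.0, 35.7], 58.4, 13.9, [424, 141, 24, 12, 67])
([363.0, 368.0], [372.6, 366.8], [97.5, 42.8], 56.1, 14.0, [419, 147, 30, 18, 94])
([340.2, -355.5], [344.0, -355.2], [56.2, 21.8], -71.1, 13.7, [190, 162, 19, 11, 60])
([456.8, 242.6], [460.9, 241.6], [146.0, 66.4], -8.0, 14.1, [386, 165, 26, 38, 834])
([459.1, -215.8], [463.2, -215.1], [143.7, 65.8], 8.3, 13.7, [230, 175, 28, 42, 883])
([516.0, 393.3], [520.9, 391.9], [144.1, 66.9], -0.8, 14.2, [437, 176, 35, 40, 894])
([493.1, -390.0], [495.5, -389.3], [58.2, 43.7], -62.2, 15.2, [170, 199, 24, 20, 262])
([620.7, 230.5], [625.0, 229.2], [141.4, 68.2], 6.9, 14.0, [387, 207, 41, 48, 1124])
([610.4, -12.6], [608.8, -12.6], [57.2, 43.7], -1.7, 13.9, [309, 223, 17, 19, 301])
([710.9, -14.1], [710.5, -16.6], [99.3, 3.8], 88.6, 13.4, [300, 264, 40, 5, 96])
deck
([597.7, -12.8], [605.1, -13.1], [229.2, 101.1], -0.1, 29.8, [297, 192, 43, 74, 1632])
tops
([497.4, -12.8], [515.2, -12.0], [92.1, 57.9], -0.1, 64.8, [304, 176, 22, 30, 438])
([702.0, -13.8], [700.6, -13.5], [69.5, 22.4], -89.1, 73.9, [305, 243, 29, 19, 388])
```

Call:
move_arm --claw '[0,0,0,0,0,0,0,0,0,0]' --travel '[[44.3,-43.5,0],[44.3,-43.5,0],[44.3,-43.5,0],[44.3,-43.5,0],[44.3,-43.5,0],[44.3,-43.5,0],[44.3,-43.5,0],[44.3,-43.5,0],[44.3,-43.5,0],[44.3,-43.5,0]]' --rotation '[[0,0,0.28],[0,0,0.28],[0,0,0.28],[0,0,0.28],[0,0,0.28],[0,0,0.28],[0,0,0.28],[0,0,0.28],[0,0,0.28],[0,0,0.28]]'

```text
t: 2.25
eef_pos: [0.4653, -0.0107, 0.2278]
orientation: [[1.0, -0.001, 0.001], [-0.001, -1.0, -0.001], [0.001, 0.001, -1.0]]
force: [1.1, -0.5, -0.1]
finger_gap: 1.002
finger_force: 0.0
```

Call:
move_arm --claw '[0,0,0,0,0.9,0.9,0.9,0.9,0.9]' --travel '[[0,0.25,6],[0,0.25,12],[0,0.25,17.2],[0,0.25,17.2],[0,0.25,17.2],[0,0.25,17.2],[0,0.25,17.2],[0,0.25,17.2],[0,0.25,17.2]]' --rotation '[[0,0,0],[0,0,0],[0,0,0],[0,0,0],[0,0,0],[0,0,0],[0,0,0],[0,0,0],[0,0,0]]'

```text
t: 3.38
eef_pos: [0.4645, -0.0153, 0.0558]
orientation: [[1.0, -0.001, 0.001], [-0.001, -1.0, -0.0], [0.001, 0.0, -1.0]]
force: [-0.2, 0.1, 0.7]
finger_gap: 0.503
finger_force: 0.0
```

Call:
move_arm --claw '[0.9,0.9,0.9,0.9,0.9,0.9]' --travel '[[0,0,0],[0,0,0],[0,0,0],[0,0,0],[0,0,0],[0,0,0]]' --rotation '[[0,0,0],[0,0,0],[0,0,0],[0,0,0],[0,0,0],[0,0,0]]'

```text
t: 4.12
eef_pos: [0.4643, -0.0124, 0.0554]
orientation: [[1.0, -0.004, -0.0], [-0.004, -1.0, 0.005], [-0.0, -0.005, -1.0]]
force: [1.2, 9.7, 0.5]
finger_gap: 0.313
finger_force: 30.0
```

Call:
move_arm --claw '[0.9,0.9,0.9,0.9,0.9,0.9,0.9,0.9]' --travel '[[-0.7,0,0],[-1.4,0,0],[-2.1,0,0],[-2.8,0,0],[-3.5,0,0],[-4.1,0,0],[-4.1,0,0],[-4.1,0,0]]' --rotation '[[0,0,0],[0,0,0],[0,0,0],[0,0,0],[0,0,0],[0,0,0],[0,0,0],[0,0,0]]'

```text
t: 5.12
eef_pos: [0.4242, -0.012, 0.0554]
orientation: [[1.0, -0.005, 0.002], [-0.005, -1.0, 0.006], [0.002, -0.006, -1.0]]
force: [2.2, 11.9, -1.1]
finger_gap: 0.309
finger_force: 30.0
```

Call:
move_arm --claw '[0,0,0,0,0,0,0]' --travel '[[0,0,0],[0,0,0],[0,0,0],[0,0,0],[0,0,-5],[0,0,-10],[0,0,-14.5]]' --rotation '[[0,0,0],[0,0,0],[0,0,0],[0,0,0],[0,0,0],[0,0,0],[0,0,0]]'

```text
t: 6.0
eef_pos: [0.4233, -0.0153, 0.2022]
orientation: [[1.0, -0.001, 0.001], [-0.001, -1.0, -0.0], [0.001, 0.0, -1.0]]
force: [1.2, 0.1, -1.0]
finger_gap: 0.988
finger_force: 0.0
```

Call:
move_arm --claw '[0,0,0,0,0,0,0,0,0]' --travel '[[6.6,37.7,0],[6.6,37.7,0],[6.6,37.7,0],[6.6,37.7,0],[6.6,37.7,0],[6.6,37.7,0],[6.6,37.7,0],[6.6,37.7,0],[6.6,37.7,0]]' --rotation '[[0,0,1.1],[0,0,1.1],[0,0,1.1],[0,0,1.1],[0,0,1.1],[0,0,1.1],[0,0,1.1],[0,0,1.1],[0,0,1.1]]'

```text
t: 7.12
eef_pos: [0.4886, -0.3905, 0.2005]
orientation: [[0.454, -0.891, -0.001], [-0.891, -0.454, 0.001], [-0.001, -0.0, -1.0]]
force: [-1.0, 0.8, -0.4]
finger_gap: 0.998
finger_force: 0.0
```

```bash
cat >> h.py <<'E'
def step(x,y,z,yaw,s=None):
    "tool-axis travel (cm) and turn (rad) from the measured pose to a world pose, tool down"
    s=s or robot.read_state();R=np.array(s["orientation"])
    t=R.T@(np.array([x,y,z])-s["eef_pos"])*100
    c,n=np.cos(np.radians(yaw)),np.sin(np.radians(yaw))
    T=np.array([[c,n,0],[n,-c,0],[0,0,-1]])
    return t.round(2).tolist(),cv2.Rodrigues(R.T@T)[0].ravel().round(3).tolist()
E
python3 - <<'E'
from h import *
s=robot.read_state();print(s["eef_pos"],s["joint_positions"])
for n in("top","scene"):
    p=robot.capture(n);print(n)
    for r in rects(p,.007,.020,(.4,.72,-.5,.5),100):print(r)
    for r in rects(p,.045,.10,(.35,.75,-.12,.12),15):print("top",r)
    cv2.imwrite(f"pics/{n}1.png",p["frame"])
print(step(.491,-.3905,.1,-63))
E
```

```text
[ 0.4886472  -0.39053157  0.20054988] [-4.50139972e+01  2.10453465e+01  8.22486069e+01  2.07890525e-02
  7.67683058e+01  1.07989832e+02]
top
([617.9, 228.5], [617.5, 228.1], [141.3, 66.8], 7.0, 13.3, [231, 162, 27, 47, 904])
([614.8, -14.4], [614.8, -13.6], [62.4, 43.7], 0.2, 13.8, [315, 176, 15, 21, 266])
([513.5, 392.3], [513.2, 391.6], [139.8, 67.2], -0.9, 13.5, [179, 196, 24, 46, 926])
([460.7, 239.7], [461.0, 240.3], [127.8, 67.1], -7.6, 13.7, [226, 214, 28, 42, 816])
([461.9, -215.5], [462.9, -215.9], [127.3, 68.8], 7.1, 13.5, [374, 214, 28, 42, 814])
([490.2, -391.7], [489.5, -390.4], [61.2, 40.4], -64.3, 15.2, [433, 218, 22, 19, 237])
top ([698.2, -14.6], [692.6, -14.6], [68.7, 22.3], 89.9, 83.6, [311, 153, 24, 9, 154])
top ([453.2, -12.2], [457.8, -12.1], [88.4, 56.0], 0.2, 64.3, [312, 223, 20, 31, 253])
scene
([462.7, 241.6], [467.4, 241.0], [132.9, 65.8], -7.5, 14.0, [387, 168, 25, 36, 770])
([516.4, 393.4], [520.8, 391.6], [141.8, 67.0], -0.9, 14.2, [437, 176, 35, 41, 894])
([462.8, -215.0], [468.2, -214.7], [133.6, 65.8], 8.1, 13.7, [231, 179, 27, 38, 823])
([493.6, -389.7], [495.8, -389.1], [58.4, 42.7], -62.0, 15.4, [170, 199, 24, 20, 268])
([620.9, 230.0], [625.1, 229.3], [144.0, 67.4], 6.8, 14.0, [387, 207, 41, 48, 1115])
([609.8, -12.4], [609.2, -12.7], [57.2, 43.1], -3.9, 14.1, [309, 223, 17, 19, 294])
top ([456.8, -11.9], [478.1, -11.5], [93.0, 58.6], -0.5, 64.8, [303, 166, 22, 29, 378])
top ([701.8, -14.0], [700.8, -13.6], [69.4, 23.2], 88.2, 73.3, [305, 243, 29, 19, 387])
([0.09, -0.19, 10.09], [-0.0, 0.0, 0.0])
```

Call:
move_arm --claw '[0,0,0,0,0.9,0.9,0.9,0.9,0.9,0.9]' --travel '[[0.1,-0.2,6],[0.1,-0.2,12],[0.1,-0.2,17],[0.1,-0.2,17],[0.1,-0.2,17],[0.1,-0.2,17],[0.1,-0.2,17],[0.1,-0.2,17],[0.1,-0.2,17],[0.1,-0.2,17]]' --rotation '[[0,0,0],[0,0,0],[0,0,0],[0,0,0],[0,0,0],[0,0,0],[0,0,0],[0,0,0],[0,0,0],[0,0,0]]'

```text
t: 8.48
eef_pos: [0.4913, -0.3923, 0.0306]
orientation: [[0.452, -0.892, 0.0], [-0.892, -0.452, -0.0], [0.0, -0.0, -1.0]]
force: [-0.1, 0.7, 1.5]
finger_gap: 0.422
finger_force: 30.0
```

Call:
move_arm --claw '[0.9,0.9,0.9,0.9,0.9,0.9,0.9]' --travel '[[0,0,0],[0,0,0],[0,0,0],[0,0,-4],[0,0,-8],[0,0,-12],[0,0,-12]]' --rotation '[[0,0,0],[0,0,0],[0,0,0],[0,0,0],[0,0,0],[0,0,0],[0,0,0]]'

```text
t: 9.35
eef_pos: [0.4927, -0.3939, 0.1537]
orientation: [[0.453, -0.892, 0.005], [-0.892, -0.453, -0.005], [0.007, -0.002, -1.0]]
force: [1.4, -0.2, -1.0]
finger_gap: 0.42
finger_force: 30.0
```

```bash
python3 - <<'E'
from h import *
s=robot.read_state();print(s["eef_pos"],s["finger_gap"],s["finger_force"],step(.6145,-.0125,.16,0))
E
```

```text
[ 0.49272817 -0.39385382  0.15365866] 0.4202431322720576 29.998606145381927 ([-28.49, -28.12, -0.77], [0.002, -0.007, -1.101])
```

Call:
move_arm --claw '[0.9,0.9,0.9,0.9,0.9,0.9,0.9,0.9,0.9,0.9]' --travel '[[-28.5,-28.1,-0.8],[-28.5,-28.1,-0.8],[-28.5,-28.1,-0.8],[-28.5,-28.1,-0.8],[-28.5,-28.1,-0.8],[-28.5,-28.1,-0.8],[-28.5,-28.1,-0.8],[-28.5,-28.1,-0.8],[-28.5,-28.1,-0.8],[-28.5,-28.1,-0.8]]' --rotation '[[0,0,-1.1],[0,0,-1.1],[0,0,-1.1],[0,0,-1.1],[0,0,-1.1],[0,0,-1.1],[0,0,-1.1],[0,0,-1.1],[0,0,-1.1],[0,0,-1.1]]'

```text
t: 10.6
eef_pos: [0.6122, -0.0124, 0.1579]
orientation: [[1.0, -0.003, -0.001], [-0.003, -1.0, -0.0], [-0.001, 0.0, -1.0]]
force: [0.2, 0.1, -1.1]
finger_gap: 0.422
finger_force: 30.0
```

Call:
move_arm --claw '[0.9,0.9,0.9,0.9]' --travel '[[0,0,4],[0,0,8],[0,0,8],[0,0,8]]' --rotation '[[0,0,0],[0,0,0],[0,0,0],[0,0,0]]'

```text
t: 11.1
eef_pos: [0.6137, -0.0119, 0.0797]
orientation: [[1.0, -0.002, 0.002], [-0.002, -1.0, -0.0], [0.002, 0.0, -1.0]]
force: [0.1, 0.7, -0.7]
finger_gap: 0.418
finger_force: 30.0
```

```bash
python3 - <<'E'
from h import *
s=robot.read_state();print(s["eef_pos"],s["finger_gap"],s["finger_force"],step(.615,-.0125,.066,0))
a=[robot.capture(n) for n in("scene","top")]
im=np.vstack([cv2.resize(p["frame"][int(v)-50:int(v)+50,int(u)-90:int(u)+90],None,fx=3,fy=3,interpolation=cv2.INTER_CUBIC) for p in a for u,v in [pix(p,[.6145,-.0125,.05])]])
cv2.imwrite("pics/b.png",im)
E
```

```text
[ 0.61374907 -0.01185583  0.07969158] 0.41762990526129395 29.99872237443924 ([0.12, 0.06, 1.37], [0.0, -0.002, -0.002])
```

View pics/b.png

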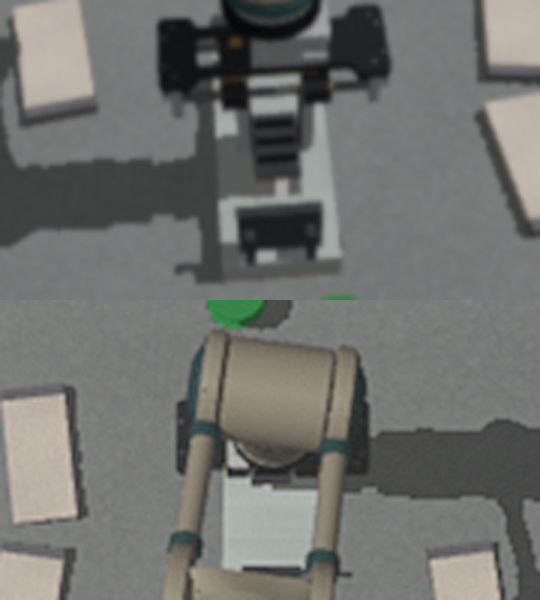

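```bash
python3 - <<'E'
from h import *
p=robot.capture("scene");C=cloud(p)
for r in rects(p,.059,.073,(.56,.68,-.06,.035),15):print(r)
m=(C[...,2]>.04)&(C[...,2]<.075)&(C[...,0]>.56)&(C[...,0]<.675)&(abs(C[...,1]+.012)<.03)
P=C[m];print(len(P),P.min(0),P.max(0)); 
q=P[P[:,2]>.058];print(np.percentile(q,[1,50,99],axis=0).round(4))
E
```

```text
([616.2, -9.1], [617.6, -10.3], [61.5, 61.3], -6.1, 65.8, [306, 214, 25, 21, 339])
370 [ 0.58359259 -0.04065524  0.05022465] [0.64667422 0.01577881 0.07467403]
[[ 0.5858 -0.037   0.0595]
 [ 0.6192 -0.0108  0.0658]
 [ 0.6451  0.0132  0.0734]]
```

Call:
move_arm --claw '[0.9,0.9,0.9,0.9,0.9]' --travel '[[0,0.05,1],[0,0.05,1.6],[0,0.05,2.1],[0,0.05,2.4],[0,0.05,2.4]]' --rotation '[[0,0,0],[0,0,0],[0,0,0],[0,0,0],[0,0,0]]'

```text
t: 11.88
eef_pos: [0.613, -0.0116, 0.0593]
orientation: [[1.0, -0.001, 0.002], [-0.001, -1.0, -0.001], [0.002, 0.001, -1.0]]
force: [-7.1, -0.1, 26.5]
finger_gap: 0.423
finger_force: 30.2
```

```bash
python3 - <<'E'
from h import *
s=robot.read_state();print(s["force"],s["ft_torque"],s["eef_pos"])
p=robot.capture("scene");u,v=pix(p,[.6145,-.0125,.05]);u=int(u);v=int(v)
cv2.imwrite("pics/c.png",cv2.resize(p["frame"][v-40:v+40,u-50:u+50],None,fx=7,fy=7,interpolation=cv2.INTER_CUBIC))
E
```

```text
[-7.0887774  -0.11153495 26.53437586] [ 0.13167212  1.59147997 -0.11851004] [ 0.61301536 -0.01162938  0.05927212]
```

View pics/c.png

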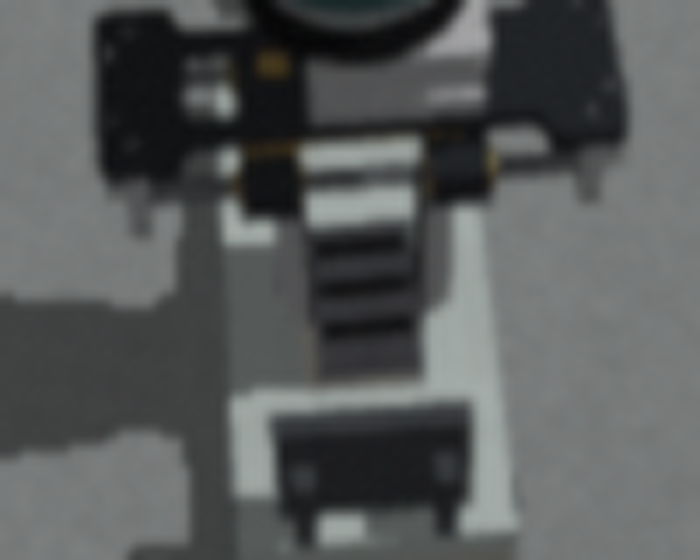

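Call:
move_arm --claw '[0.9,0.9,0.9,0.9,0.9,0.9,0.9,0.9]' --travel '[[0,0,-0.7],[-0.2,0,-0.7],[-0.2,0,-0.7],[-0.2,0,-0.7],[-0.2,0,-0.4],[-0.2,0,-0.2],[-0.2,0,-0.1],[-0.2,0,-0.1]]' --rotation '[[0,0,0],[0,0,0],[0,0,0],[0,0,0],[0,0,0],[0,0,0],[0,0,0],[0,0,0]]'

```text
t: 12.92
eef_pos: [0.6109, -0.0114, 0.0595]
orientation: [[1.0, -0.001, 0.001], [-0.001, -1.0, -0.0], [0.001, 0.0, -1.0]]
force: [-6.6, 0.8, 24.0]
finger_gap: 0.418
finger_force: 30.2
```

```bash
python3 - <<'E'
from h import *
s=robot.read_state();print(s["force"],s["ft_torque"],s["eef_pos"],s["orientation"])
E
```

```text
[-6.61164427  0.81782513 23.97498305] [ 0.27260828  1.44464986 -0.00366625] [ 0.61087573 -0.01138346  0.05950448] [[ 9.99998458e-01 -1.05872710e-03  1.40132314e-03]
 [-1.05827887e-03 -9.99999389e-01 -3.20563707e-04]
 [ 1.40166167e-03  3.19080222e-04 -9.99998967e-01]]
```

```bash
python3 - <<'E'
from h import *
p=robot.capture("scene");C=cloud(p)
m=(C[...,2]>.038)&(C[...,2]<.056)&(C[...,0]>.58)&(C[...,0]<.65)&(abs(C[...,1]+.012)<.018)
P=C[m];f=np.linalg.lstsq(np.c_[P[:,:2]-[.614,-.012],np.ones(len(P))],P[:,2],rcond=None)[0];print(len(P),f)
for v in range(210,240):
  r=C[v];q=(abs(r[:,1]+.012)<.012)&(r[:,2]>0)&(r[:,0]>.56)&(r[:,0]<.68)
  if q.any(): print(v,np.median(r[q],0).round(4), [int(x) for x in np.where(q)[0][[0,-1]]])
E
```

```text
282 [-0.03612803  0.02681022  0.04534165]
210 [ 0.6362 -0.0121  0.1525] [312, 322]
211 [ 0.6383 -0.0122  0.1513] [312, 322]
212 [ 0.6383 -0.0171  0.1482] [313, 317]
214 [ 0.561  -0.0137  0.0311] [312, 317]
215 [ 0.5637 -0.0111  0.0295] [312, 320]
216 [ 0.5666 -0.0114  0.0297] [312, 320]
217 [ 0.5815 -0.0123  0.0458] [312, 320]
218 [ 0.5845 -0.0125  0.0458] [312, 320]
219 [ 0.5878 -0.0127  0.0456] [312, 320]
220 [ 0.5914 -0.013   0.0458] [312, 320]
221 [ 0.594  -0.0132  0.045 ] [312, 320]
222 [ 0.5982 -0.0109  0.0468] [313, 321]
223 [ 0.6013 -0.0111  0.0458] [313, 321]
224 [ 0.6042 -0.0113  0.0456] [313, 321]
225 [ 0.6078 -0.0116  0.0464] [313, 321]
226 [ 0.6103 -0.0119  0.0451] [313, 321]
227 [ 0.6137 -0.0122  0.0457] [313, 321]
228 [ 0.6169 -0.0124  0.0457] [313, 321]
229 [ 0.6193 -0.0126  0.0456] [313, 321]
230 [ 0.6221 -0.013   0.0453] [313, 321]
231 [ 0.6263 -0.0118  0.0468] [313, 322]
232 [ 0.6292 -0.0121  0.0452] [313, 322]
233 [ 0.632  -0.0124  0.0451] [313, 322]
234 [ 0.6349 -0.0113  0.0442] [314, 322]
235 [ 0.6372 -0.0114  0.045 ] [314, 322]
236 [ 0.6405 -0.0118  0.0433] [314, 322]
237 [ 0.6408 -0.0117  0.0392] [314, 322]
238 [ 0.6401 -0.0119  0.0343] [314, 322]
239 [ 0.6321 -0.0114  0.0152] [314, 322]
```

```bash
python3 - <<'E'
from h import *
p=robot.capture("scene");C=cloud(p)
for v in range(237,243):
  r=C[v];print(v,[(u,*(1000*r[u]).round(0).astype(int).tolist()) for u in range(304,331)])
E
```

```text
237 [(304, 630, -48, 28), (305, 633, -45, 32), (306, 632, -43, 31), (307, 631, -40, 29), (308, 632, -38, 29), (309, 623, -35, 14), (310, 622, -32, 12), (311, 641, -30, 42), (312, 641, -27, 42), (313, 640, -25, 41), (314, 637, -22, 36), (315, 640, -20, 40), (316, 641, -17, 41), (317, 639, -14, 37), (318, 639, -12, 37), (319, 640, -9, 39), (320, 639, -7, 36), (321, 638, -4, 35), (322, 640, -1, 37), (323, 641, 1, 39), (324, 640, 4, 36), (325, 641, 6, 37), (326, 640, 9, 35), (327, 637, 12, 31), (328, 637, 15, 30), (329, 638, 17, 31), (330, 639, 20, 32)]
238 [(304, 633, -48, 28), (305, 634, -46, 30), (306, 636, -43, 32), (307, 636, -40, 31), (308, 635, -38, 29), (309, 636, -35, 31), (310, 625, -32, 13), (311, 1170, -41, 885), (312, 641, -27, 38), (313, 641, -25, 37), (314, 641, -22, 36), (315, 639, -20, 33), (316, 640, -17, 34), (317, 641, -15, 37), (318, 639, -12, 32), (319, 642, -9, 36), (320, 639, -7, 31), (321, 640, -4, 32), (322, 640, -1, 32), (323, 638, 1, 28), (324, 640, 4, 32), (325, 640, 6, 32), (326, 639, 9, 28), (327, 640, 12, 29), (328, 640, 14, 30), (329, 641, 17, 31), (330, 
[... 1538 characters left out ...]
, 29), (324, 648, 3, 30), (325, 647, 6, 28), (326, 649, 8, 31), (327, 648, 11, 29), (328, 650, 13, 31), (329, 650, 16, 31), (330, 649, 19, 29)]
242 [(304, 645, -49, 28), (305, 648, -46, 32), (306, 648, -44, 32), (307, 647, -41, 30), (308, 647, -39, 29), (309, 647, -36, 29), (310, 647, -33, 29), (311, 648, -31, 29), (312, 649, -28, 32), (313, 649, -26, 31), (314, 648, -23, 29), (315, 649, -20, 30), (316, 650, -18, 31), (317, 649, -15, 29), (318, 650, -13, 30), (319, 651, -10, 32), (320, 650, -8, 30), (321, 652, -5, 32), (322, 651, -2, 31), (323, 651, 0, 30), (324, 652, 3, 31), (325, 652, 5, 31), (326, 652, 8, 31), (327, 652, 11, 30), (328, 652, 13, 30), (329, 652, 16, 30), (330, 652, 18, 29)]
```

Call:
move_arm --claw '[0.9,0.9,0.9,0.9,0.9,0.9,0.9,0.9]' --travel '[[0,0,-0.7],[0.35,0.2,-0.7],[0.35,0.2,-0.7],[0.35,0.2,-0.7],[0.35,0.2,-0.4],[0.35,0.2,-0.2],[0.35,0.2,0],[0.35,0.2,0]]' --rotation '[[0,0,0],[0,0,0],[0,0,0],[0,0,0],[0,0,0],[0,0,0],[0,0,0],[0,0,0]]'

```text
t: 14.02
eef_pos: [0.6142, -0.0134, 0.0552]
orientation: [[1.0, -0.001, -0.0], [-0.001, -1.0, -0.0], [-0.0, 0.0, -1.0]]
force: [0.5, -0.5, -1.4]
finger_gap: 0.419
finger_force: 30.0
```

Call:
move_arm --claw '[0,0,0,1,1,1,1,1,1,1]' --travel '[[0,0,0],[0,0,0],[0,0,-2],[0,0,-4],[0,0,-4],[0,0,-4],[0,0,-4],[0,0,-4],[0,0,-4],[0,0,-4]]' --rotation '[[0,0,0],[0,0,0],[0,0,0],[0,0,0],[0,0,0],[0,0,0],[0,0,0],[0,0,0],[0,0,0],[0,0,0]]'

```text
t: 15.28
eef_pos: [0.6143, -0.0134, 0.0953]
orientation: [[1.0, -0.001, -0.0], [-0.001, -1.0, -0.0], [-0.0, 0.0, -1.0]]
force: [-0.7, -0.4, -0.2]
finger_gap: 0.032
finger_force: 0.0
```

```bash
python3 - <<'E'
from h import *
p=robot.capture("scene");C=cloud(p);print(robot.read_state()["finger_gap"])
m=(C[...,2]>.02)&(C[...,2]<.06)&(C[...,0]>.585)&(C[...,0]<.645)&(abs(C[...,1]+.0135)<.017)
P=C[m];print(len(P),np.percentile(P[:,2],[5,25,50,75,95]))
for v in range(214,243,2):
  r=C[v];q=(abs(r[:,1]+.012)<.012);print(v,np.median(r[q],0).round(4))
E
```

```text
0.011055967097318889
235 [0.02676629 0.02892496 0.02977475 0.03092222 0.03268829]
214 [ 0.6239 -0.0124  0.1179]
216 [ 0.6234 -0.0108  0.1089]
218 [ 0.6235 -0.0094  0.1007]
220 [ 0.6232 -0.0098  0.0919]
222 [ 0.6228 -0.0103  0.0822]
224 [ 0.594  -0.0108  0.0309]
226 [ 0.5989 -0.0112  0.0296]
228 [ 0.6059 -0.0118  0.0295]
230 [ 0.6131 -0.0123  0.0293]
232 [ 0.6185 -0.0129  0.0294]
234 [ 0.6247 -0.0133  0.0298]
236 [ 0.6313 -0.0099  0.0295]
238 [ 0.6375 -0.0117  0.0293]
240 [ 0.6433 -0.0123  0.0291]
242 [ 0.65   -0.0141  0.0293]
```

Call:
move_arm --claw '[1,1,1,1,1,1,0,0,0]' --travel '[[0,0,3],[0,0,4],[0,0,4.4],[0,0,4.4],[0,0,0],[0,0,-5],[0,0,-10],[0,0,-10],[0,0,-10]]' --rotation '[[0,0,0],[0,0,0],[0,0,0],[0,0,0],[0,0,0],[0,0,0],[0,0,0],[0,0,0],[0,0,0]]'

```text
t: 16.45
eef_pos: [0.614, -0.0134, 0.1953]
orientation: [[1.0, -0.001, -0.0], [-0.001, -1.0, -0.0], [-0.0, 0.0, -1.0]]
force: [-0.1, -0.6, 0.1]
finger_gap: 0.288
finger_force: 0.0
```

```bash
cat >> h.py <<'E'
def look(*args):
    for n in("top","scene"):
        p=robot.capture(n);print(n)
        for r in rects(p,.006,.021,(.25,.8,-.5,.5),200):print(r[0],r[2:5])
    s=robot.read_state();print(s["t"],s["eef_pos"],s["finger_gap"])
    if args:print(step(*args))
E
python3 - <<'E'
from h import *
look(.457,-.216,.12,8)
p=robot.capture("scene");print([r[:5] for r in rects(p,.023,.035,(.4,.75,-.12,.12))])
E
```

```text
top
[619.7, 229.5] ([145.0, 69.2], 7.7, 13.3)
[513.0, 392.2] ([142.1, 74.3], -2.3, 13.6)
[453.9, 240.3] ([144.9, 68.7], -8.1, 13.8)
[456.8, -216.5] ([142.6, 69.2], 7.3, 13.3)
scene
[456.9, 242.2] ([144.4, 66.6], -7.6, 14.0)
[458.6, -215.9] ([145.9, 66.1], 8.2, 13.8)
[516.4, 393.1] ([143.9, 66.2], -1.8, 14.0)
[620.4, 229.7] ([143.3, 67.2], 6.8, 14.0)
16.55 [ 0.61330663 -0.0133004   0.19387158] 0.37061750064552346
([-15.58, 20.29, 7.43], [-0.001, 0.003, -0.141])
[([599.0, -12.6], [598.4, -13.3], [228.1, 101.3], -0.3, 29.8)]
```

Call:
move_arm --claw '[0,0,0,0,0,0,0,0,0,0]' --travel '[[-15.6,20.3,0],[-15.6,20.3,0],[-15.6,20.3,0],[-15.6,20.3,0],[-15.6,20.3,0],[-15.6,20.3,6],[-15.6,20.3,12],[-15.6,20.3,15],[-15.6,20.3,16.8],[-15.6,20.3,16.8]]' --rotation '[[0,0,-0.14],[0,0,-0.14],[0,0,-0.14],[0,0,-0.14],[0,0,-0.14],[0,0,-0.14],[0,0,-0.14],[0,0,-0.14],[0,0,-0.14],[0,0,-0.14]]'

```text
t: 17.85
eef_pos: [0.4572, -0.2145, 0.0254]
orientation: [[0.99, 0.139, -0.004], [0.139, -0.99, 0.003], [-0.003, -0.004, -1.0]]
force: [-0.8, -0.1, -0.8]
finger_gap: 0.998
finger_force: 0.0
```

Call:
move_arm --claw '[0.9,0.9,0.9,0.9,0.9,0.9,0.9,0.9,0.9]' --travel '[[0,0,0],[0,0,0],[0,0,0],[0,0,0],[0,0,0],[0,0,-4],[0,0,-9],[0,0,-14],[0,0,-14]]' --rotation '[[0,0,0],[0,0,0],[0,0,0],[0,0,0],[0,0,0],[0,0,0],[0,0,0],[0,0,0],[0,0,0]]'

```text
t: 18.98
eef_pos: [0.4603, -0.2177, 0.1711]
orientation: [[0.99, 0.138, 0.007], [0.138, -0.99, -0.005], [0.006, 0.006, -1.0]]
force: [0.5, -0.7, -1.1]
finger_gap: 0.698
finger_force: 30.0
```

```bash
python3 - <<'E'
from h import *
p=robot.capture("scene")
s=robot.read_state();z=s["eef_pos"][2]-.025+.014;e=s["eef_pos"];print(z)
for r in rects(p,z-.012,z+.008,(e[0]-.12,e[0]+.12,e[1]-.12,e[1]+.12),100):print(r)
print(s["finger_gap"],e,step(.612,-.0132,e[2],0))
E
```

```text
0.15770049015712626
([460.4, -218.0], [468.3, -216.4], [144.4, 88.8], 9.1, 156.7, [216, 141, 35, 45, 1078])
0.6965146172049519 [ 0.4586215  -0.2166927   0.16870049] ([18.0, -18.03, 0.0], [0.002, -0.003, 0.139])
```

Call:
move_arm --claw '[0.9,0.9,0.9,0.9,0.9,0.9,0.9]' --travel '[[18,-18,0],[18,-18,0],[18,-18,0],[18,-18,0],[18,-18,0],[18,-18,0],[18,-18,0]]' --rotation '[[0,0,0.139],[0,0,0.139],[0,0,0.139],[0,0,0.139],[0,0,0.139],[0,0,0.139],[0,0,0.139]]'

```text
t: 19.9
eef_pos: [0.61, -0.0143, 0.1665]
orientation: [[1.0, -0.002, -0.003], [-0.002, -1.0, -0.0], [-0.003, 0.0, -1.0]]
force: [0.3, -0.2, -1.1]
finger_gap: 0.695
finger_force: 30.0
```

```bash
cat >> h.py <<'E'
def held(tx=.612,ty=-.0132):
    p=robot.capture("scene")
    s=robot.read_state();e=s["eef_pos"];z=e[2]-.025+.014
    for r in rects(p,z-.012,z+.008,(e[0]-.12,e[0]+.12,e[1]-.12,e[1]+.12),100):print(r)
    print(s["t"],s["finger_gap"],s["force"],e,step(tx,ty,e[2],0))
E
python3 -c "from h import *;held()"
```

```text
([617.2, -13.9], [620.8, -13.2], [129.3, 88.4], -1.9, 152.1, [297, 183, 38, 46, 1254])
19.95 0.6978446233662231 [-0.79694139  0.60179629 -0.36189137] [ 0.61026926 -0.01442075  0.16693676] ([0.17, -0.12, -0.0], [0.0, 0.002, -0.002])
```

Call:
move_arm --claw '[0.9,0.9,0.9,0.9,0.9,0.9]' --travel '[[0,-0.1,5],[0,-0.1,9],[0,-0.1,10.3],[0,-0.1,10.8],[0,-0.1,11],[0,-0.1,11]]' --rotation '[[0,0,0],[0,0,0],[0,0,0],[0,0,0],[0,0,0],[0,0,0]]'

```text
t: 20.7
eef_pos: [0.6124, -0.0123, 0.0588]
orientation: [[1.0, -0.0, 0.002], [-0.0, -1.0, -0.0], [0.002, 0.0, -1.0]]
force: [0.7, -0.5, -1.5]
finger_gap: 0.698
finger_force: 30.0
```

Call:
move_arm --claw '[0.9,0.9,0.9,0,0,0,0,0,0,0]' --travel '[[0,0.1,0.15],[0,0.1,0.25],[0,0.1,0.25],[0,0.1,0.25],[0,0.1,0.25],[0,0.1,0.25],[0,0.1,-5],[0,0.1,-10],[0,0.1,-14],[0,0.1,-14]]' --rotation '[[0,0,0],[0,0,0],[0,0,0],[0,0,0],[0,0,0],[0,0,0],[0,0,0],[0,0,0],[0,0,0],[0,0,0]]'

```text
t: 21.95
eef_pos: [0.6137, -0.0134, 0.2011]
orientation: [[1.0, -0.0, 0.008], [-0.0, -1.0, -0.001], [0.008, 0.001, -1.0]]
force: [0.4, 0.1, -0.0]
finger_gap: 1.0
finger_force: 0.0
```

```bash
cat >> h.py <<'E'
def pile(n):
    z=.03+.014*n
    p=robot.capture("scene")
    for r in rects(p,z-.006,z+.007,(.4,.72,-.1,.1),200):print("pile",n,r[:5])
E
python3 -c "from h import *;pile(1);look(.455,.2415,.12,-7.9)"
```

```text
pile 1 ([602.9, -11.4], [605.0, -11.4], [124.5, 65.4], 0.2, 44.0)
top
[617.2, 227.9] ([141.7, 67.7], 7.6, 13.6)
[510.5, 393.3] ([145.6, 71.0], -0.2, 13.5)
[453.6, 240.6] ([140.2, 67.7], -8.3, 13.7)
scene
[456.8, 242.3] ([144.3, 66.6], -7.6, 14.1)
[516.3, 393.3] ([145.5, 65.3], -1.0, 14.1)
[619.9, 229.6] ([144.2, 67.9], 6.7, 13.9)
22.1 [ 0.61048901 -0.01303202  0.19597223] 0.9991185256992046
([-15.54, -25.45, 7.64], [-0.0, 0.003, 0.138])
```

Call:
move_arm --claw '[0,0,0,0,0,0,0,0,0,0]' --travel '[[-15.5,-25.5,0],[-15.5,-25.5,0],[-15.5,-25.5,0],[-15.5,-25.5,0],[-15.5,-25.5,0],[-15.5,-25.5,6],[-15.5,-25.5,12],[-15.5,-25.5,15],[-15.5,-25.5,17],[-15.5,-25.5,17]]' --rotation '[[0,0,0.138],[0,0,0.138],[0,0,0.138],[0,0,0.138],[0,0,0.138],[0,0,0.138],[0,0,0.138],[0,0,0.138],[0,0,0.138],[0,0,0.138]]'

```text
t: 23.35
eef_pos: [0.4542, 0.2411, 0.0247]
orientation: [[0.99, -0.138, -0.006], [-0.138, -0.99, -0.002], [-0.006, 0.003, -1.0]]
force: [-0.3, -0.5, 0.1]
finger_gap: 0.999
finger_force: 0.0
```

Call:
move_arm --claw '[0.9,0.9,0.9,0.9,0.9,0.9,0.9,0.9,0.9]' --travel '[[0,0,0],[0,0,0],[0,0,0],[0,0,0],[0,0,0],[0,0,-4],[0,0,-9],[0,0,-14.5],[0,0,-14.5]]' --rotation '[[0,0,0],[0,0,0],[0,0,0],[0,0,0],[0,0,0],[0,0,0],[0,0,0],[0,0,0],[0,0,0]]'

```text
t: 24.48
eef_pos: [0.4593, 0.2431, 0.1767]
orientation: [[0.99, -0.138, 0.009], [-0.138, -0.99, 0.003], [0.009, -0.005, -1.0]]
force: [-0.5, 0.1, -1.2]
finger_gap: 0.699
finger_force: 30.0
```

```bash
python3 -c "from h import *;held(.612,-.0135)"
```

```text
([459.1, 243.7], [470.8, 243.9], [145.1, 90.0], -5.6, 163.0, [391, 129, 35, 41, 993])
24.525 0.6994022989346461 [ 0.86417984 -0.38432336 -0.96816457] [0.45740069 0.24235483 0.17404118] ([18.84, 23.21, 0.02], [-0.002, -0.004, -0.138])
```

Call:
move_arm --claw '[0.9,0.9,0.9,0.9,0.9,0.9,0.9,0.9]' --travel '[[19,23.1,0],[19,23.1,0],[19,23.1,0],[19,23.1,0],[19,23.1,0],[19,23.1,0],[19,23.1,0],[19,23.1,0]]' --rotation '[[0,0,-0.138],[0,0,-0.138],[0,0,-0.138],[0,0,-0.138],[0,0,-0.138],[0,0,-0.138],[0,0,-0.138],[0,0,-0.138]]'

```text
t: 25.52
eef_pos: [0.6115, -0.0116, 0.1716]
orientation: [[1.0, 0.001, -0.002], [0.001, -1.0, 0.001], [-0.002, -0.001, -1.0]]
force: [0.2, -0.2, -0.5]
finger_gap: 0.699
finger_force: 30.0
```

```bash
python3 -c "from h import *;held(.612,-.0135)"
```

```text
([618.4, -10.4], [622.8, -10.4], [129.7, 85.8], -1.1, 157.5, [299, 181, 37, 48, 1268])
25.575 0.6994692889497075 [-0.7714942   0.40812033 -0.27054308] [ 0.61182277 -0.01155193  0.1720388 ] ([0.02, 0.19, -0.0], [-0.0, 0.001, 0.002])
```

Call:
move_arm --claw '[0.9,0.9,0.9,0.9,0.9,0.9,0.9]' --travel '[[-0.15,0.2,5],[-0.15,0.2,8],[-0.15,0.2,9.5],[-0.15,0.2,9.9],[-0.15,0.2,10.1],[-0.15,0.2,10.1],[-0.15,0.2,10.1]]' --rotation '[[0,0,0],[0,0,0],[0,0,0],[0,0,0],[0,0,0],[0,0,0],[0,0,0]]'

```text
t: 26.45
eef_pos: [0.6119, -0.0151, 0.0723]
orientation: [[1.0, -0.0, 0.002], [-0.0, -1.0, -0.0], [0.002, 0.0, -1.0]]
force: [0.7, -0.2, -1.0]
finger_gap: 0.695
finger_force: 30.0
```

Call:
move_arm --claw '[0.9,0.9,0.9,0,0,0,0,0,0,0]' --travel '[[0,-0.15,0.1],[0,-0.15,0.2],[0,-0.15,0.2],[0,-0.15,0.2],[0,-0.15,0.2],[0,-0.15,0.2],[0,-0.15,-4],[0,-0.15,-9],[0,-0.15,-13],[0,-0.15,-13]]' --rotation '[[0,0,0],[0,0,0],[0,0,0],[0,0,0],[0,0,0],[0,0,0],[0,0,0],[0,0,0],[0,0,0],[0,0,0]]'

```text
t: 27.7
eef_pos: [0.6135, -0.0136, 0.205]
orientation: [[1.0, -0.0, 0.007], [-0.0, -1.0, -0.001], [0.007, 0.001, -1.0]]
force: [0.0, -0.7, -0.0]
finger_gap: 0.998
finger_force: 0.0
```

```bash
python3 -c "from h import *;pile(2);pile(1);look(.6185,.229,.12,7)"
```

```text
pile 2 ([607.3, -13.6], [609.7, -13.7], [134.3, 65.6], -0.1, 58.0)
top
[618.4, 228.2] ([142.2, 70.7], 6.1, 13.7)
[511.7, 394.3] ([145.4, 71.7], -1.9, 13.6)
scene
[516.1, 392.9] ([144.3, 66.2], -0.8, 14.0)
[620.7, 229.6] ([142.8, 68.2], 6.9, 13.9)
27.9 [ 0.61023908 -0.01332363  0.19952215] 0.9994880741682945
([0.85, -24.23, 7.96], [-0.001, 0.003, -0.122])
```

Call:
move_arm --claw '[0,0,0,0,0,0,0,0,0,0]' --travel '[[0.9,-24.2,0],[0.9,-24.2,0],[0.9,-24.2,0],[0.9,-24.2,0],[0.9,-24.2,0],[0.9,-24.2,6],[0.9,-24.2,12],[0.9,-24.2,15.4],[0.9,-24.2,17.4],[0.9,-24.2,17.4]]' --rotation '[[0,0,-0.122],[0,0,-0.122],[0,0,-0.122],[0,0,-0.122],[0,0,-0.122],[0,0,-0.122],[0,0,-0.122],[0,0,-0.122],[0,0,-0.122],[0,0,-0.122]]'

```text
t: 29.15
eef_pos: [0.6189, 0.2267, 0.0248]
orientation: [[0.993, 0.12, -0.005], [0.12, -0.993, -0.002], [-0.005, 0.001, -1.0]]
force: [-0.3, 0.1, 0.3]
finger_gap: 0.997
finger_force: 0.0
```

Call:
move_arm --claw '[0.9,0.9,0.9,0.9,0.9,0.9,0.9,0.9,0.9]' --travel '[[0,0,0],[0,0,0],[0,0,0],[0,0,0],[0,0,0],[0,0,-4],[0,0,-9],[0,0,-14.5],[0,0,-14.5]]' --rotation '[[0,0,0],[0,0,0],[0,0,0],[0,0,0],[0,0,0],[0,0,0],[0,0,0],[0,0,0],[0,0,0]]'

```text
t: 30.28
eef_pos: [0.6233, 0.2294, 0.1778]
orientation: [[0.993, 0.122, 0.01], [0.122, -0.993, 0.003], [0.01, -0.001, -1.0]]
force: [0.7, 0.2, -1.7]
finger_gap: 0.695
finger_force: 30.0
```

```bash
python3 -c "from h import *;held(.612,-.0135)"
```

```text
([637.9, 232.6], [645.7, 234.9], [122.2, 87.1], 17.5, 164.0, [401, 177, 41, 47, 1123])
30.325 0.700375102791742 [-0.28323299  0.12284066 -2.27024458] [0.6213642  0.22887845 0.17456049] ([-3.88, 23.94, -0.03], [-0.001, -0.004, 0.122])
```

Call:
move_arm --claw '[0.9,0.9,0.9,0.9,0.9,0.9,0.9,0.9]' --travel '[[-3.7,23.9,0],[-3.7,23.9,0],[-3.7,23.9,0],[-3.7,23.9,0],[-3.7,23.9,0],[-3.7,23.9,0],[-3.7,23.9,0],[-3.7,23.9,0]]' --rotation '[[0,0,0.122],[0,0,0.122],[0,0,0.122],[0,0,0.122],[0,0,0.122],[0,0,0.122],[0,0,0.122],[0,0,0.122]]'

```text
t: 31.32
eef_pos: [0.6126, -0.0118, 0.1721]
orientation: [[1.0, 0.002, -0.001], [0.002, -1.0, 0.0], [-0.001, -0.0, -1.0]]
force: [-0.3, -0.8, -1.0]
finger_gap: 0.695
finger_force: 30.0
```

```bash
python3 -c "from h import *;held(.612,-.0135)"
```

```text
([618.6, -11.5], [623.9, -10.8], [130.9, 87.7], -1.9, 158.0, [298, 182, 38, 47, 1284])
31.375 0.6985268923476097 [ 0.3419387   0.7862292  -1.26913089] [ 0.61265874 -0.01198789  0.17229481] ([-0.07, 0.15, 0.0], [-0.0, 0.0, 0.002])
```

Call:
move_arm --claw '[0.9,0.9,0.9,0.9,0.9,0.9,0.9]' --travel '[[-0.25,0.05,4],[-0.25,0.05,7],[-0.25,0.05,8.2],[-0.25,0.05,8.5],[-0.25,0.05,8.7],[-0.25,0.05,8.7],[-0.25,0.05,8.7]]' --rotation '[[0,0,0],[0,0,0],[0,0,0],[0,0,0],[0,0,0],[0,0,0],[0,0,0]]'

```text
t: 32.25
eef_pos: [0.6107, -0.0138, 0.0863]
orientation: [[1.0, -0.0, 0.001], [-0.0, -1.0, -0.0], [0.001, 0.0, -1.0]]
force: [-0.1, 0.7, -1.5]
finger_gap: 0.698
finger_force: 30.0
```

Call:
move_arm --claw '[0.9,0.9,0.9,0,0,0,0,0,0,0]' --travel '[[0,0,0.1],[0,0,0.2],[0,0,0.2],[0,0,0.2],[0,0,0.2],[0,0,0.2],[0,0,-4],[0,0,-8],[0,0,-11.5],[0,0,-11.5]]' --rotation '[[0,0,0],[0,0,0],[0,0,0],[0,0,0],[0,0,0],[0,0,0],[0,0,0],[0,0,0],[0,0,0],[0,0,0]]'

```text
t: 33.5
eef_pos: [0.6121, -0.014, 0.2033]
orientation: [[1.0, -0.0, 0.006], [-0.0, -1.0, -0.001], [0.006, 0.001, -1.0]]
force: [-0.2, -0.2, 0.4]
finger_gap: 1.0
finger_force: 0.0
```

```bash
python3 -c "from h import *;pile(3);look(.5145,.393,.12,-1)"
```

```text
pile 3 ([609.7, -12.7], [613.6, -12.8], [143.8, 65.7], -0.5, 72.0)
top
[515.4, 393.5] ([143.3, 70.4], -0.8, 13.4)
scene
[516.6, 393.0] ([145.6, 65.6], -0.8, 14.1)
33.65 [ 0.60930638 -0.01361083  0.19888937] 1.0009081159000137
([-9.47, -40.66, 7.92], [-0.0, 0.003, 0.017])
```

Call:
move_arm --claw '[0,0,0,0,0,0,0,0,0,0]' --travel '[[-9.4,-40.7,0],[-9.4,-40.7,0],[-9.4,-40.7,0],[-9.4,-40.7,0],[-9.4,-40.7,0],[-9.4,-40.7,0],[-9.4,-40.7,0],[-9.4,-40.7,0],[-9.4,-40.7,6],[-9.4,-40.7,10]]' --rotation '[[0,0,0.017],[0,0,0.017],[0,0,0.017],[0,0,0.017],[0,0,0.017],[0,0,0.017],[0,0,0.017],[0,0,0.017],[0,0,0.017],[0,0,0.017]]'

```text
t: 34.9
eef_pos: [0.515, 0.3911, 0.097]
orientation: [[1.0, -0.018, -0.003], [-0.018, -1.0, -0.003], [-0.003, 0.003, -1.0]]
force: [0.5, -0.0, -0.6]
finger_gap: 0.999
finger_force: 0.0
```

```bash
python3 -c "from h import *;look(.5155,.393,.025,-1)"
```

```text
top
[467.0, 391.8] ([64.3, 46.3], -89.9, 13.9)
scene
[516.0, 392.9] ([143.3, 66.6], -0.8, 14.0)
35.0 [0.51267726 0.38944512 0.09425275] 1.0001160765957238
([0.35, -0.41, 6.92], [0.008, 0.011, -0.001])
```

Call:
move_arm --claw '[0,0,0,0.9,0.9,0.9,0.9,0.9,0.9]' --travel '[[0.1,-0.1,4],[0.1,-0.1,6.5],[0.1,-0.1,7.1],[0.1,-0.1,7.1],[0.1,-0.1,7.1],[0.1,-0.1,7.1],[0.1,-0.1,7.1],[0.1,-0.1,7.1],[0.1,-0.1,7.1]]' --rotation '[[0,0,0],[0,0,0],[0,0,0],[0,0,0],[0,0,0],[0,0,0],[0,0,0],[0,0,0],[0,0,0]]'

```text
t: 36.12
eef_pos: [0.518, 0.3943, 0.0307]
orientation: [[1.0, -0.017, 0.002], [-0.017, -1.0, 0.0], [0.002, -0.0, -1.0]]
force: [-0.5, -1.2, 5.8]
finger_gap: 0.693
finger_force: 30.0
```

Call:
move_arm --claw '[0.9,0.9,0.9,0.9,0.9,0.9]' --travel '[[0,0,-4],[0,0,-9],[0,0,-14.5],[0,0,-15],[0,0,-15],[0,0,-15]]' --rotation '[[0,0,0],[0,0,0],[0,0,0],[0,0,0],[0,0,0],[0,0,0]]'

```text
t: 36.88
eef_pos: [0.5161, 0.3936, 0.177]
orientation: [[1.0, -0.017, -0.004], [-0.017, -1.0, -0.002], [-0.004, 0.002, -1.0]]
force: [-0.1, -0.2, -0.7]
finger_gap: 0.698
finger_force: 30.0
```

```bash
python3 -c "from h import *;held(.6115,-.0135)"
```

```text
([518.8, 392.9], [531.5, 396.1], [139.4, 88.5], 7.6, 160.8, [453, 139, 37, 43, 905])
36.925 0.6990884504748024 [ 0.59836273  0.35041023 -1.03301912] [0.51617418 0.39359464 0.17697753] ([10.23, 40.54, 0.06], [0.002, 0.004, -0.017])
```

Call:
move_arm --claw '[0.9,0.9,0.9,0.9,0.9,0.9,0.9,0.9,0.9,0.9]' --travel '[[10.2,40.6,0],[10.2,40.6,0],[10.2,40.6,0],[10.2,40.6,0],[10.2,40.6,0],[10.2,40.6,0],[10.2,40.6,0],[10.2,40.6,0],[10.2,40.6,0],[10.2,40.6,0]]' --rotation '[[0,0,-0.017],[0,0,-0.017],[0,0,-0.017],[0,0,-0.017],[0,0,-0.017],[0,0,-0.017],[0,0,-0.017],[0,0,-0.017],[0,0,-0.017],[0,0,-0.017]]'

```text
t: 38.17
eef_pos: [0.6117, -0.012, 0.1789]
orientation: [[1.0, 0.001, -0.001], [0.001, -1.0, 0.001], [-0.001, -0.001, -1.0]]
force: [-0.9, -0.3, -0.3]
finger_gap: 0.694
finger_force: 30.0
```

```bash
python3 -c "from h import *;held(.6115,-.0135);pile(3)"
```

```text
([614.9, -11.4], [619.7, -11.0], [131.3, 87.6], -0.2, 162.2, [298, 179, 38, 47, 1266])
38.225 0.6948354340651605 [-1.1944307  -0.14235288 -0.97341898] [ 0.61186473 -0.01197268  0.17913591] ([-0.04, 0.15, -0.0], [-0.0, 0.001, 0.002])
pile 3 ([654.5, -12.8], [655.0, -13.0], [65.3, 53.8], 87.8, 71.9)
```

Call:
move_arm --claw '[0.9,0.9,0.9,0.9,0.9,0.9,0.9]' --travel '[[0.05,0.05,4],[0.05,0.05,6],[0.05,0.05,7],[0.05,0.05,7.3],[0.05,0.05,7.5],[0.05,0.05,7.5],[0.05,0.05,7.5]]' --rotation '[[0,0,0],[0,0,0],[0,0,0],[0,0,0],[0,0,0],[0,0,0],[0,0,0]]'

```text
t: 39.15
eef_pos: [0.6132, -0.014, 0.1051]
orientation: [[1.0, -0.0, 0.001], [-0.0, -1.0, -0.0], [0.001, 0.0, -1.0]]
force: [-1.4, 0.7, -1.3]
finger_gap: 0.695
finger_force: 30.0
```

Call:
move_arm --claw '[0.9,0.9,0.9]' --travel '[[-0.05,0,0.1],[-0.05,0,0.25],[-0.05,0,0.25]]' --rotation '[[0,0,0],[0,0,0],[0,0,0]]'

```text
t: 39.52
eef_pos: [0.6124, -0.014, 0.1027]
orientation: [[1.0, -0.0, 0.001], [-0.0, -1.0, -0.0], [0.001, 0.0, -1.0]]
force: [-0.7, -0.1, 4.5]
finger_gap: 0.689
finger_force: 30.0
```

Contact felt; release and rise.

Call:
move_arm --claw '[0,0,0,0,0,0,0,0,0]' --travel '[[0,0,0],[0,0,0],[0,0,0],[0,0,0],[0,0,-4],[0,0,-8],[-6,0,-10],[-12,0,-10],[-18,0,-10]]' --rotation '[[0,0,0],[0,0,0],[0,0,0],[0,0,0],[0,0,0],[0,0,0],[0,0,0],[0,0,0],[0,0,0]]'

```text
t: 40.65
eef_pos: [0.4306, -0.0139, 0.2021]
orientation: [[1.0, 0.0, 0.001], [0.0, -1.0, -0.0], [0.001, 0.0, -1.0]]
force: [-0.1, -0.4, 0.8]
finger_gap: 0.999
finger_force: 0.0
```

```bash
python3 - <<'E'
from h import *
pile(4);look(.425,-.0135,.055,0)
p=robot.capture("scene");print([r[:5] for r in rects(p,.045,.07,(.35,.53,-.1,.1),30)])
print([(d["score"],world(p,d["position"]).round(3)) for d in robot.boxes_of(p,"pad1")])
a=[p,robot.capture("top")]
im=np.hstack([cv2.resize(p["frame"][int(v)-75:int(v)+75,int(u)-65:int(u)+65],None,fx=3,fy=3,interpolation=cv2.INTER_CUBIC) for p in a for u,v in [pix(p,[.58,-.0125,.05])]])
cv2.imwrite("pics/d.png",im)
E
```

```text
pile 4 ([611.2, -13.1], [615.3, -12.9], [142.3, 66.1], 0.1, 85.9)
top
scene
40.8 [ 0.42919511 -0.01347476  0.20209181] 0.999005082120213
([-0.41, 0.0, 14.71], [0.0, 0.001, -0.001])
[([438.5, -10.9], [434.5, -10.5], [56.4, 26.1], -4.4, 61.0), ([500.6, -12.4], [500.3, -12.5], [58.2, 5.5], -89.5, 56.9)]
[(0.88, array([ 0.622, -0.018,  0.084]))]
```

View pics/d.png

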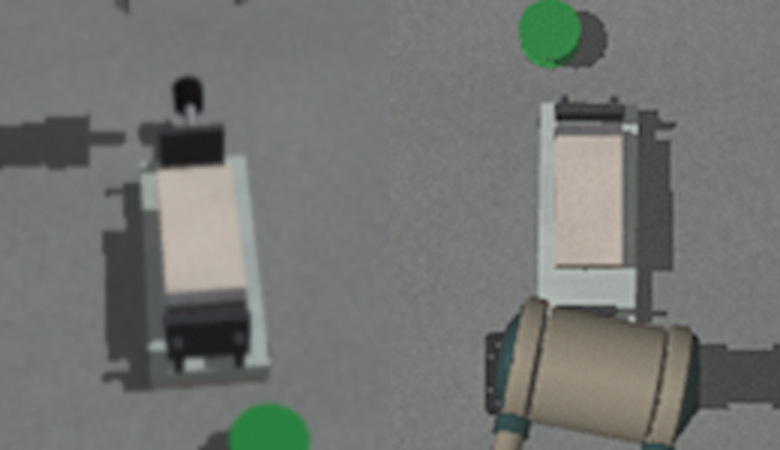

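Call:
move_arm --claw '[0,0,0,0,0.9,0.9,0.9,0.9,0.9,0.9]' --travel '[[-0.5,0,0],[-0.5,0,6],[-0.5,0,12],[-0.5,0,14.6],[-0.5,0,14.6],[-0.5,0,14.6],[-0.5,0,14.6],[-0.5,0,14.6],[-0.5,0,14.6],[-0.5,0,14.6]]' --rotation '[[0,0,0],[0,0,0],[0,0,0],[0,0,0],[0,0,0],[0,0,0],[0,0,0],[0,0,0],[0,0,0],[0,0,0]]'

```text
t: 42.2
eef_pos: [0.4274, -0.0139, 0.0562]
orientation: [[1.0, -0.0, 0.001], [-0.0, -1.0, -0.0], [0.001, 0.0, -1.0]]
force: [-0.6, 0.2, 0.0]
finger_gap: 0.399
finger_force: 0.0
```

Call:
move_arm --claw '[0.9,0.9,0.9,0.9]' --travel '[[0,0,0],[0,0,0],[0,0,0],[0,0,0]]' --rotation '[[0,0,0],[0,0,0],[0,0,0],[0,0,0]]'

```text
t: 42.7
eef_pos: [0.4273, -0.0119, 0.0561]
orientation: [[1.0, -0.003, 0.0], [-0.003, -1.0, 0.004], [0.0, -0.004, -1.0]]
force: [0.3, 7.1, 1.2]
finger_gap: 0.311
finger_force: 30.0
```

Call:
move_arm --claw '[0.9,0.9,0.9,0.9,0.9,0.9,0.9,0.9,0.9,0.9]' --travel '[[0.5,0,0],[1,0,0],[1.5,0,0],[2,0,0],[2.5,0,0],[3,0,0],[3.5,0,0],[4,0,0],[4.1,0,0],[4.1,0,0]]' --rotation '[[0,0,0],[0,0,0],[0,0,0],[0,0,0],[0,0,0],[0,0,0],[0,0,0],[0,0,0],[0,0,0],[0,0,0]]'

```text
t: 43.95
eef_pos: [0.4671, -0.0123, 0.056]
orientation: [[1.0, -0.002, -0.002], [-0.002, -1.0, 0.003], [-0.002, -0.003, -1.0]]
force: [-1.6, 5.3, 4.5]
finger_gap: 0.309
finger_force: 30.0
```

Call:
move_arm --claw '[0.9,0.9,0,0,0,0,0,0,0,0]' --travel '[[0.15,0,0],[0.15,0,0],[0.15,0,0],[0.15,0,0],[0.15,0,0],[0.15,0,0],[0.15,0,-5],[0.15,0,-10],[-5,0,-15],[-10,0,-18]]' --rotation '[[0,0,0],[0,0,0],[0,0,0],[0,0,0],[0,0,0],[0,0,0],[0,0,0],[0,0,0],[0,0,0],[0,0,0]]'

```text
t: 45.2
eef_pos: [0.3724, -0.0142, 0.235]
orientation: [[1.0, 0.0, 0.002], [0.0, -1.0, -0.001], [0.002, 0.001, -1.0]]
force: [-0.2, -0.5, 0.4]
finger_gap: 1.001
finger_force: 0.0
```

```bash
python3 - <<'E'
from h import *
pile(4)
for n in("scene","top"):
    p=robot.capture(n);print([r[:5] for r in rects(p,.08,.096,(.4,.75,-.1,.1),20)])
    print(n,[r[:5] for r in rects(p,.045,.075,(.4,.53,-.1,.1),20)])
    u,v=map(int,pix(p,[.58,-.0125,.05]));cv2.imwrite(f"pics/e{n}.png",cv2.resize(p["frame"][v-60:v+60,u-60:u+60],None,fx=3,fy=3,interpolation=cv2.INTER_CUBIC))
cv2.imwrite("pics/e.png",np.hstack([cv2.imread("pics/escene.png"),cv2.imread("pics/etop.png")]))
E
```

```text
pile 4 ([607.5, -13.1], [612.2, -13.2], [150.4, 65.4], -0.3, 86.0)
[([607.7, -13.0], [612.3, -13.2], [150.5, 65.5], -0.2, 85.9), ([696.3, -13.3], [697.7, -12.9], [67.8, 11.5], -90.0, 88.8)]
scene [([480.1, -10.3], [480.2, -11.6], [56.2, 36.3], -8.4, 63.5)]
[([692.5, -14.8], [692.3, -16.3], [68.7, 9.7], 89.4, 88.1), ([604.5, -15.0], [605.1, -14.8], [149.7, 62.6], 0.2, 85.7)]
top [([489.8, -12.3], [480.7, -12.0], [78.4, 38.8], 0.3, 61.6)]
```

View pics/e.png

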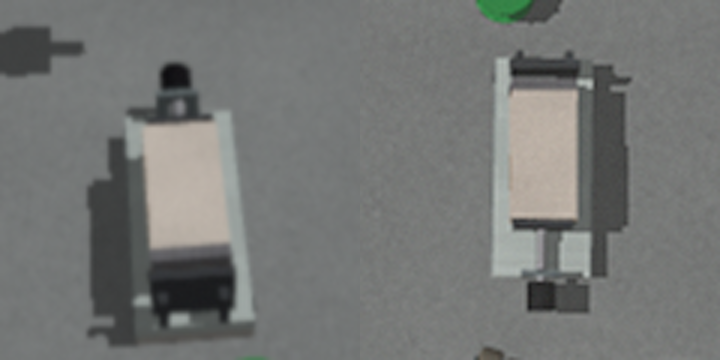

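```bash
python3 -c "from h import *;print(robot.sign_off())"
```

```text
the job is handed in; nothing more can be done
None
```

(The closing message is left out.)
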